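# Tighten the nut at the bottom of the mast socket

## Robot

A 6-joint arm with a two-finger parallel gripper is mounted at the origin on a cart in front of the work surface, level with it; the furniture and walls round the work are solid. World frame = base frame: x ahead of the robot, y to its left, z up, the work surface at z = 0. Lengths are in mm, angles in rad, forces in N, time in s.
With the tool pointing down it reaches from about 275 to 1000 mm from the base axis. Payload 8.4 kg.
Tool frame: the origin (TCP) lies midway between the tips of the shut fingers; the grasp point (between the pads) lies 19 mm behind it; z points along the fingers, y is the line along which they close (so a half turn about z gives the same grasp; the last joint's range is limited). The gripper opens to 85 mm and grips with 20 to 120 N. Pads are 22 mm wide; open, the fingers measure 114 mm over their backs; the gripper's body (76 mm by 85 mm) begins 54 mm behind the grasp point. The pads swing forward as they close: fully open they stand 13 mm farther back than shut.
Start: joints at [-1.292, 0.353, 1.633, -0, 1.155, -0.002], TCP at [173.201, -600.524, 231.281] pointing down, gripper open.
Joint ranges: [-2.63, 2.63], [-0.92, 2.1], [0.06, 2.66], [-1.3, 4.44], [0, 2.69], [-3.02, 3.02]. Speed limits (rad/s): [2.22, 2.22, 2.79, 3.14, 3.14, 3.14].

## Interface

Orientations are given as [roll, pitch, yaw] about the fixed x, y, z axes, in that order (R = Rz(yaw) Ry(pitch) Rx(roll)).
In Python, from rig import monitor, imaging, r gives the robot as it stands.
- The arm moves only by the tool drive_tool, never from a script. Its argument "plan" is a list of rows, each an object of numbers: "x", "y", "z": the shift along the tool's x, y, z in units of 50 mm (1.0 is 50 mm); "ax", "ay", "az": the turn, a rotation vector about the tool's x, y, z in units of 6 degrees (1.0 is 6 degrees); "hand": the finger opening in mm, from 0 to 85.4. In form: [{"x": .., "y": .., "z": .., "ax": .., "ay": .., "az": .., "hand": ..}, ...]. A call has 1 to 8 rows; each row is the pose to reach, as a shift and turn from the pose commanded when the call began, along the tool's axes at that moment; what a row does not reach only later rows make up. A row lasts 1/10 s, in which the tool goes at most 50 mm and 8.59 degrees, less where a joint would pass 70% of its speed; a pose out of reach is approached as far as the arm can. A call with a gripper value outside its range is refused whole. The fingers move at their own pace and stop on an object; "grip_force" is the grip in N (left out, the last holds). Time passes only in rows, so rows that repeat a pose let the fingers close. It gives the time, the measured TCP pose, the force, the opening and the grip force at its end, in the units of the state.
- monitor.sense(): the state, without advancing time (a new reading comes with each control period).
- imaging.grab_frame(name): name is "side" or "top"; returns the picture (400x640x3 uint8, red, green, blue); there is no depth.
- imaging.camera_info(name): a dict with "mtx" (3x3 intrinsics, pixels), "dist" ([k1, k2, p1, p2, k3] as OpenCV has them; the pictures are not rectified), "R" (3x3) and "t" (3): a world point X has camera coordinates R X + t. Camera axes: x right, y down, z forward; pixel columns grow to the right and rows downward; lengths in mm; the calibration is good to about 2 mm. A picture is of the moment at which its call begins. camera_info takes no time and is no camera call.
- r.sign_off(): hands the job in; it is judged then, once.
The state is a dict: "clock": time; "qpos": joint angles; "qvel": joint speeds; "joint_efforts": joint torques, N m; "eef_pos": TCP position; "tcp_rot": TCP orientation; "contact_force": force on the tool from outside, world axes, zero at the start; "wrist_torque": the same for the moment, N m; "opening": opening from 0.0 (shut) to 1.0 (fully open); "grasp_force": force on a finger pad.
Only numpy, scipy, OpenCV 4.12 (cv2) and the standard library are available. Lean on these libraries where they do the work, as an engineer would, in place of code of your own. Each camera call takes 0.05 s, during which the arm holds its last target. There are 200 camera calls.

## Task

Take the key with the wide square socket off its stand, put it down the bore of the grey mast socket, fully home on the square nut at the bottom, and turn the nut clockwise (seen from above) until it is tight against its stop. Then draw the key out and hang it back upright in the slot of the stand it came from, and let it go. Leave the slim key hanging in its place.

Things in the scene. Friction and masses are not known exactly. Their poses are not given: they have to be found in the camera images.
- wide_key: Key to use, 175 mm long, 0.3 kg, hangs upright in a slot of the stand. Origin: centre of its foot; z up the shaft. Socket 0 to 30 mm up, 41 mm across, square hole 25 mm wide, 22 deep, open downwards; shaft of 16 mm diameter; round collar of 41 mm at 62 to 72; black square handle 36 x 36 mm at 130 to 175. Flats of handle and hole lie along the body's x and y.
- slim_key: A second key, same length, shaft and square black handle, but its socket is only 24 mm in diameter and it has no collar: it does not fit the nut. It hangs in the other slot. Origin at the centre of its foot, z up.
- key_stand: Grey sheet-steel stand, fixed, 120 x 210 mm. Origin on the table under the middle between the seats; front at its -x. Top plate, 8 mm thick, top at z = 150 mm, with two slots 20 mm wide at y = +65 and -65, open to the front edge (x = -37), ending at x = +11. Base plate 10 mm thick. A key hangs with its shaft in the slot at x = 0, handle on the plate, foot at z = 20.
- seat_left (a point): Middle of the slot's seat at the stand's y = +65 mm, on the plate's top; axes of the stand. 31 mm in front of each seat two studs, 4 mm high, stand beside the slot: a key must be lifted 5 to 40 mm to pass over them, out to the front. It cannot be lifted straight out: its socket is wider than the slot.
- seat_right (a point): The same for the slot at the stand's y = -65 mm, with the same two studs in front.
- mast_socket: Grey cast column foot, fixed: flange of 110 mm diameter, column 80 (89 at the lip), 100 mm high. Origin: centre of its underside, z up. Bore on its axis, open at the top: 46 mm in diameter, mouth 55, floor at z = 20 mm, on which the nut stands. With the wide key fully down its foot rests on the floor and its handle is 50 to 95 mm above the rim.
- nut_top (a point): Centre of the top of the nut, 35 mm above the table. The nut is a steel square 22 x 22 mm, 15 mm high (the uppermost 3 mm are 19.5 mm square, as a lead). Its flats lie along this point's x and y, which turn with the nut.
- clamp_nut (a joint): Angle of the nut (rad): grows as it is turned clockwise seen from above, hard stop (tight) at 2.4. It starts between 0.25 and 0.95, so 1.45 to 2.15 rad remain. Stiff by friction: about 0.2 N m, stays where it is left. The key has about 0.15 rad of play either way on it.

How it is judged:
By the outcome, as a careful person would: the job done as asked, in the order asked, and still so for the second after the job is handed in, with the robot touching nothing.
It also fails if it takes over 64 s, if anything falls off the work surface, if the arm or the gripper's body presses on something with over 40 N, if the wrist force passes 120 N, or if a joint passes its speed limit or range.

## Working session

There is one attempt and no reset: what is moved stays moved. The work goes in short steps, Python scripts to look and compute and a tool call to move; the robot and the scene stay as the last step left them, time stands still between calls to the robot, and variables do not carry over. Pictures are saved under pics/ and viewed, at most 10 in all, crops included, and the job is handed in when it is done.

Besides the shell and the picture viewer there is one more tool, called after ">>>" as name(argument=value, ...), one argument or row to a line, values as JSON. drive_tool: Moves the arm, as the interface text tells. Its arguments: {"type":"object","properties":{"plan":{"type":"array","items":{"type":"object","properties":{"x":{"type":"number"},"y":{"type":"number"},"z":{"type":"number"},"ax":{"type":"number"},"ay":{"type":"number"},"az":{"type":"number"},"hand":{"type":"number"}}}},"grip_force":{"type":"number"}},"required":["plan"]}

```bash
mkdir -p pics; ls; python3 - <<'E'
from rig import monitor, imaging, r
import cv2,numpy as np
for n in("top","side"):
    f=imaging.grab_frame(n); cv2.imwrite(f"pics/{n}0.png",f[:,:,::-1])
    c=imaging.camera_info(n); R=np.array(c["R"]);t=np.array(c["t"]);print(n,c["mtx"],c["dist"],"pos",-R.T@t,"\n",R)
print(monitor.sense())
E
```

```text
pics
top [[469.67412292   0.         320.45744864]
 [  0.         469.67412292 196.34528306]
 [  0.           0.           1.        ]] [-0.11735622  0.          0.          0.          0.        ] pos [ 299.83903749  121.73273793 1079.56727564] 
 [[ 1.14551487e-02 -9.99928072e-01  3.55385501e-03]
 [-9.76067715e-01 -1.19535377e-02 -2.17138042e-01]
 [ 2.17164905e-01 -9.81454570e-04 -9.76134438e-01]]
side [[405.32956828   0.         325.26208301]
 [  0.         405.32956828 193.08715205]
 [  0.           0.           1.        ]] [-0.04303298  0.          0.          0.          0.        ] pos [ 462.64443612 -514.50488311  691.09107189] 
 [[ 0.99920037 -0.03770872  0.01329212]
 [-0.01544742 -0.67071691 -0.74155257]
 [ 0.03687825  0.74075427 -0.67076308]]
{'clock': 0.1, 'qpos': array([-1.29240413e+00,  3.53569066e-01,  1.63406233e+00,  9.79656822e-06,
        1.15517445e+00, -2.38667651e-03]), 'qvel': array([ 0.00035555, -0.00152026, -0.00160681,  0.00083903, -0.00021056,
       -0.00030437]), 'joint_efforts': array([-1.36206309e-03, -6.06359339e+01, -3.42819250e+01, -1.32868404e-04,
        3.93128721e-03, -1.49031582e-06]), 'eef_pos': array([ 173.08570957, -600.11833933,  230.64178048]), 'tcp_rot': array([-3.14037948e+00, -1.18532181e-05,  2.80774904e-01]), 'contact_force': array([-0.14041915,  0.39874916,  0.09729228]), 'wrist_torque': array([-0.01788972,  0.02220763,  0.00876026]), 'grasp_force': 0.0, 'opening': 1.0005825157776527}
```

View pics/top0.png

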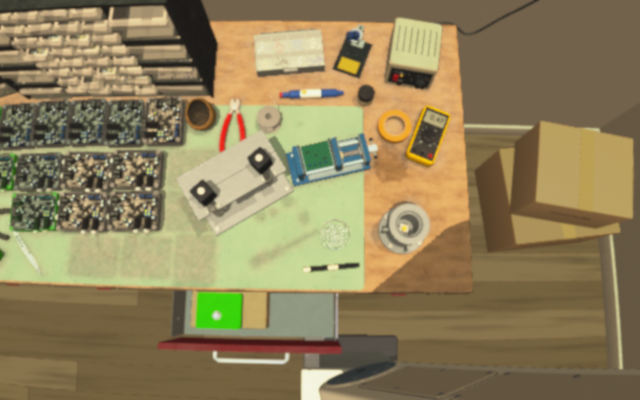

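View pics/side0.png

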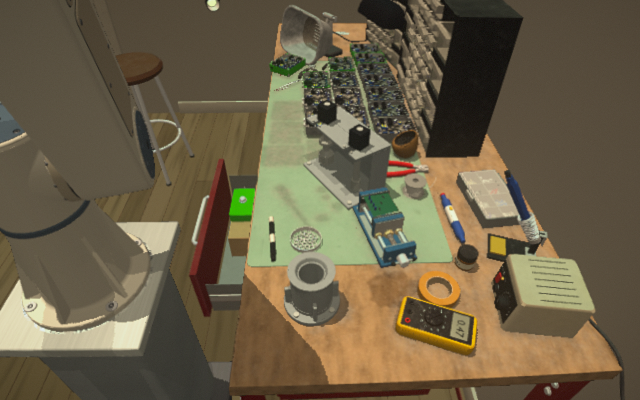

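Top view: stand with black handles at (203,192) and (261,160), and the mast socket at (404,228). Side view: handles at (327,110) and (359,137), mast at (311,275). I'll enlarge these areas.

```bash
cat > h.py <<'E'
import cv2,numpy as np
from rig import monitor, imaging, r
def ray(n,uv):
    c=imaging.camera_info(n);R=np.array(c["R"]);t=np.array(c["t"])
    p=cv2.undistortPoints(np.array(uv,float).reshape(-1,1,2),np.array(c["mtx"]),np.array(c["dist"])).reshape(-1,2)
    return -R.T@t, np.c_[p,np.ones(len(p))]@R
def onz(n,uv,z):
    o,d=ray(n,uv); return o+d*((z-o[2])/d[:,2])[:,None]
def proj(n,X):
    c=imaging.camera_info(n)
    return cv2.projectPoints(np.array(X,float).reshape(-1,3),cv2.Rodrigues(np.array(c["R"]))[0],np.array(c["t"]),np.array(c["mtx"]),np.array(c["dist"]))[0].reshape(-1,2)
def tri(a,b):
    (o1,d1),(o2,d2)=ray("top",[a]),ray("side",[b]);d1,d2=d1[0],d2[0]
    s=np.linalg.lstsq(np.c_[d1,-d2],o2-o1,rcond=None)[0];p,q=o1+s[0]*d1,o2+s[1]*d2
    return (p+q)/2,np.linalg.norm(p-q)
E
python3 - <<'E'
from h import *
t=cv2.imread("pics/top0.png");s=cv2.imread("pics/side0.png")
z=lambda im,x,y,w,h,k:cv2.resize(im[y:y+h,x:x+w],(w*k,h*k),interpolation=cv2.INTER_CUBIC)
a=z(t,170,125,130,110,3);b=z(t,370,190,70,70,5);c=z(s,295,85,110,130,3);d=z(s,275,240,75,90,4)
o=np.zeros((400*2-60,800,3),np.uint8)
im=np.zeros((740,800,3),np.uint8);im[:330,:390]=a;im[:350,400:750]=b;im[350:740,:330]=c;im[360:720,400:700]=d
cv2.imwrite("pics/c0.png",cv2.resize(im,(640,592)))
E
```

```text
(no output)
```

View pics/c0.png

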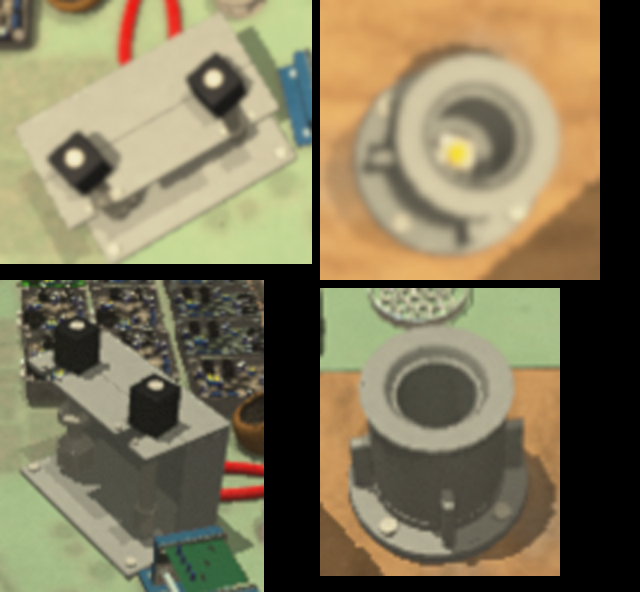

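The left key (top 203,192; side 327,110) has a collar and a wide socket, so it is the wide key. The stand's front faces the robot, and the nut top shows yellow at top about (404,228). Now I'll measure these.

```bash
python3 - <<'E'
from h import *
t=cv2.imread("pics/top0.png");s=cv2.imread("pics/side0.png")
def dot(im,x,y,w=7):
    g=cv2.cvtColor(im,6)[y-w:y+w+1,x-w:x+w+1].astype(float);m=np.clip(g-110,0,None)
    n,l,st,c=cv2.connectedComponentsWithStats((g>110).astype(np.uint8));
    k=min(range(1,n),key=lambda i:np.hypot(*(c[i]-w)));m=m*(l==k);Y,X=np.mgrid[:2*w+1,:2*w+1]
    return (m*X).sum()/m.sum()+x-w,(m*Y).sum()/m.sum()+y-w
W=dot(t,201,190),dot(s,327,104);S=dot(t,259,157),dot(s,360,130)
print(W,S)
for a,b in(W,S):print("tri",tri(a,b),onz("top",[a],195),onz("side",[b],195))
# dark handles in top
g=cv2.cvtColor(t,6)
for x,y in((203,192),(261,160)):
    m=np.zeros_like(g);m[y-18:y+19,x-18:x+19]=g[y-18:y+19,x-18:x+19]<62
    n,l,st,c=cv2.connectedComponentsWithStats(m);k=l[y+4,x];k=k or 1
    p=np.argwhere(l==k)[:,::-1].astype(np.float32);print(st[k],cv2.minAreaRect(p),cv2.boxPoints(cv2.minAreaRect(p)).tolist())
# mast rim / plate edges
for n,im,box in(("top",t,(370,190,445,260)),("side",s,(280,245,345,325))):
    x0,y0,x1,y1=box;q=im[y0:y1,x0:x1];h=cv2.cvtColor(q,cv2.COLOR_BGR2HSV)
    m=((h[...,1]<50)&(h[...,2]>(135 if n=="top" else 100))).astype(np.uint8)
    cs,_=cv2.findContours(m,cv2.RETR_CCOMP,cv2.CHAIN_APPROX_NONE)
    for c in cs:
        if len(c)>25:
            P=onz(n,c.reshape(-1,2)+[x0,y0],100)[:,:2].astype(np.float32);print(n,len(c),cv2.minEnclosingCircle(P),cv2.fitEllipse(P))
# nut yellow
h=cv2.cvtColor(t,cv2.COLOR_BGR2HSV);q=h[215:242,390:420];print(t[222:236,396:414].sum(2))
m=((q[...,0]>20)&(q[...,0]<35)&(q[...,1]>90)&(q[...,2]>150));p=np.argwhere(m)[:,::-1]+[390,215];print(len(p),p.mean(0),onz("top",[p.mean(0)],35))
E
```

```text
((np.float64(200.51068330865243), np.float64(190.40617727945843)), (np.float64(326.69502074688796), np.float64(103.31742738589212))) ((np.float64(258.4551076500229), np.float64(157.32272102611086)), (np.float64(359.5336577453366), np.float64(128.34225466342255)))
tri (array([505.3477957 , 354.21412401, 196.73515218]), np.float64(0.24968556878498013)) [[505.6238907  354.65106623 195.        ]] [[505.62114261 357.32989543 195.        ]]
tri (array([573.67981077, 243.73277785, 196.48450944]), np.float64(0.44665209714224735)) [[573.90635854 243.91556452 195.        ]] [[574.24141722 246.12548699 195.        ]]
[200 182  10   7  17] ((204.8505401611328, 184.71136474609375), (10.254996299743652, 2.6399002075195312), 23.96249008178711) [[199.62889099121094, 183.8350830078125], [200.70106506347656, 181.42269897460938], [210.0721893310547, 185.587646484375], [209.00001525878906, 188.00003051757812]]
[250 149  22  25 202] ((260.6902770996094, 161.14602661132812), (20.695859909057617, 17.027048110961914), 48.8140754699707) [[247.4690399169922, 158.96461486816406], [260.283203125, 147.7522125244
[... 1026 characters left out ...]
 561 499 480 459 387 293]
 [512 482 503 559 600 589 551 527 529 558 599 611 553 470 451 428 359 275]
 [531 490 495 555 593 577 541 530 542 572 609 613 538 432 392 370 313 252]
 [553 511 489 521 551 544 525 537 557 587 614 597 494 371 322 305 272 240]
 [568 536 496 484 493 492 496 520 538 563 578 532 412 308 277 271 258 238]
 [578 559 523 485 467 465 469 471 465 474 482 433 338 273 269 269 260 255]
 [583 578 552 515 482 462 457 438 408 401 402 372 306 276 283 288 297 316]
 [587 584 574 552 518 484 459 434 406 393 386 355 315 304 316 337 361 390]
 [587 588 586 579 556 523 485 453 427 418 403 373 343 338 352 375 407 427]]
30 [403.86666667 228.03333333] [[461.3132585  -68.28480536  35.        ]]
```

```bash
python3 - <<'E'
from h import *
fr={n:np.mean([imaging.grab_frame(n).astype(float) for _ in range(4)],0) for n in("top","side")}
g={n:fr[n].mean(2) for n in fr}
for n in g: cv2.imwrite(f"pics/avg_{n}.png",fr[n][:,:,::-1])
# 4-fold edge phase of the handle tops, sampled on plane z=195
for nm,c in(("wide",(505.4,354.4)),("slim",(573.8,244))):
  for n in g:
    u=np.arange(-32,33,1.);X,Y=np.meshgrid(u+c[0],u+c[1])
    p=proj(n,np.c_[X.ravel(),Y.ravel(),np.full(X.size,195.)]).astype(np.float32).reshape(65,65,2)
    q=cv2.GaussianBlur(cv2.remap(g[n].astype(np.float32),p[...,0],p[...,1],1),(0,0),1.5)
    gx=cv2.Sobel(q,5,1,0);gy=cv2.Sobel(q,5,0,1);rr=np.hypot(X-c[0],Y-c[1]);w=(rr>14)&(rr<27)
    dk=(q<75)&(rr<30)
    k,l,st,ce=cv2.connectedComponentsWithStats((dk|(rr<8)).astype(np.uint8));P=np.argwhere(l==l[32,32])[:,::-1].astype(np.float32)
    print(nm,n,np.degrees(np.angle((w*(gx+1j*gy)**4/(1e-9+np.hypot(gx,gy)**2)).sum()))/4%90,cv2.minAreaRect(P))
    cv2.imwrite(f"pics/r_{nm}_{n}.png",cv2.resize(q,(260,260)))
# nut
u=np.arange(-20,20.1,.5);X,Y=np.meshgrid(u+461,u-68.5)
p=proj("top",np.c_[X.ravel(),Y.ravel(),np.full(X.size,35.)]).astype(np.float32).reshape(81,81,2)
q=cv2.remap(fr["top"].astype(np.float32),p[...,0],p[...,1],cv2.INTER_CUBIC)
cv2.imwrite("pics/r_nut.png",cv2.resize(q[:,:,::-1],(320,320)))
b=q[...,2]; 
for th in(150,165,180):
    k,l,st,ce=cv2.connectedComponentsWithStats((q[...,0]>th).astype(np.uint8));P=(np.argwhere(l==l[40,40])[:,::-1]/2-20+[461,-68.5]).astype(np.float32);print("nut",th,cv2.minAreaRect(P))
q=cv2.GaussianBlur(q.mean(2),(0,0),2);gx=cv2.Sobel(q,5,1,0);gy=cv2.Sobel(q,5,0,1);rr=np.hypot(X-461,Y+68.5);w=(rr>6)&(rr<16)
print("nut phase",np.degrees(np.angle((w*(gx+1j*gy)**4/(1e-9+np.hypot(gx,gy)**2)).sum()))/4%90)
im=np.zeros((580,800,3),np.uint8)
for i,f in enumerate(("r_wide_top","r_wide_side","r_slim_top")): im[:260,i*265:i*265+260]=cv2.imread(f"pics/{f}.png")
im[262:,:318]=cv2.imread("pics/r_nut.png")[:318,:318]
u=np.arange(-70,71,1.);
for j,n in enumerate(g):
    X,Y=np.meshgrid(u+461,u-72);p=proj(n,np.c_[X.ravel(),Y.ravel(),np.full(X.size,100.)]).astype(np.float32).reshape(141,141,2)
    q=cv2.remap(fr[n].astype(np.float32),p[...,0],p[...,1],1)[:,:,::-1];im[290:530,320+j*240:560+j*240]=cv2.resize(q,(240,240))
cv2.imwrite("pics/rect.png",im)
E
```

```text
wide top 45.41804 ((32.0, 32.0), (14.0, 14.0), 90.0)
wide side 89.78571 ((32.617828369140625, 31.621784210205078), (59.45122146606445, 55.62427520751953), 69.14553833007812)
slim top 41.874683 ((32.0, 32.0), (14.0, 14.0), 90.0)
slim side 56.151093 ((31.750003814697266, 21.75), (44.547725677490234, 43.84062194824219), 45.0)
nut 150 ((461.0, -68.5), (40.0, 40.0), 90.0)
nut 165 ((461.0, -68.5), (40.0, 40.0), 90.0)
nut 180 ((462.9061584472656, -68.28569030761719), (26.02872085571289, 21.530445098876953), 77.125)
nut phase 64.438934[ WARN:0@3.265] global loadsave.cpp:1063 imwrite_ Unsupported depth image for selected encoder is fallbacked to CV_8U.
```

View pics/rect.png

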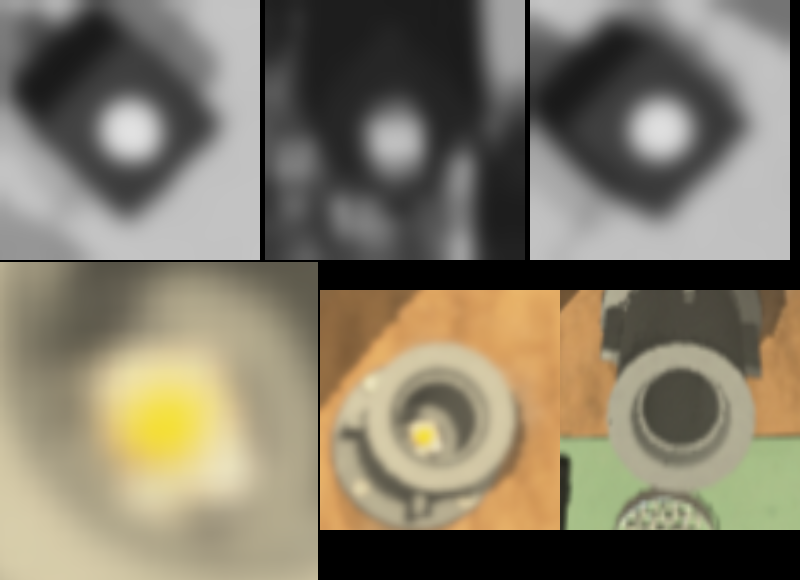

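Rectified views: the wide handle's flats lie at about 45°, and the nut (yellow dot on white) at about 76° mod 90. The mast rim centre agrees in both views at about (462.7,−67.4). The seats are 129.9 mm apart, which matches the 130 given. Moving to the wide key.

```bash
cat >> h.py <<'E'
from scipy.spatial.transform import Rotation as Ro
def go(x,y,z,yaw,lim=True):
    s=monitor.sense();p=np.array(s["eef_pos"]);A=Ro.from_euler("xyz",s["tcp_rot"]);B=Ro.from_euler("xyz",[np.pi,0,np.radians(yaw)])
    d=A.inv().apply(np.array([x,y,z])-p)/50;w=np.degrees((A.inv()*B).as_rotvec())/6
    print("shift",d.round(3),"turn",w.round(2),"dist",np.linalg.norm(d)*50)
def st():
    s=monitor.sense()
    for k in("clock","eef_pos","tcp_rot","contact_force","wrist_torque","grasp_force","opening","qpos"):print(k,np.round(s[k],3),end="; ")
    print()
E
python3 -c "
from h import *
go(505.4,354.4,250,135)"
```

```text
shift [ 11.677 -16.509  -0.374] turn [ -0.    -0.   -19.82] dist 1011.2245262235474
```

>>> drive_tool(
  plan=[
    {"x": 4.5, "y": -6.4, "z": -0.4, "az": -9.8, "hand": 85},
    {"x": 4.5, "y": -6.4, "z": -0.4, "az": -9.8, "hand": 85},
    {"x": 4.5, "y": -6.4, "z": -0.4, "az": -9.8, "hand": 85},
    {"x": 4.5, "y": -6.4, "z": -0.4, "az": -9.8, "hand": 85},
    {"x": 4.5, "y": -6.4, "z": -0.4, "az": -9.8, "hand": 85},
    {"x": 4.5, "y": -6.4, "z": -0.4, "az": -9.8, "hand": 85},
    {"x": 4.5, "y": -6.4, "z": -0.4, "az": -9.8, "hand": 85},
    {"x": 4.5, "y": -6.4, "z": -0.4, "az": -9.8, "hand": 85},
  ],
)

```text
invalid input
```

```bash
python3 -c "
from h import *
st();go(505.4,354.4,250,135)"
```

```text
clock 0.5; eef_pos [ 173.195 -600.515  231.248]; tcp_rot [-3.142 -0.     0.281]; contact_force [-0.67   0.022 -0.243]; wrist_torque [ 0.038  0.062 -0.027]; grasp_force 0.0; opening 0.998; qpos [-1.292  0.353  1.633  0.     1.155 -0.002]; 
shift [ 11.677 -16.509  -0.374] turn [ -0.    -0.   -19.82] dist 1011.2245262235474
```

>>> drive_tool(
  plan=[
    {"x": 0.56, "y": -0.8, "z": -0.05, "ax": 0, "ay": 0, "az": -1.2, "hand": 85},
    {"x": 1.12, "y": -1.6, "z": -0.1, "ax": 0, "ay": 0, "az": -2.4, "hand": 85},
    {"x": 1.7, "y": -2.4, "z": -0.2, "ax": 0, "ay": 0, "az": -3.7, "hand": 85},
    {"x": 2.25, "y": -3.2, "z": -0.25, "ax": 0, "ay": 0, "az": -5, "hand": 85},
    {"x": 2.8, "y": -4, "z": -0.3, "ax": 0, "ay": 0, "az": -6.2, "hand": 85},
    {"x": 3.4, "y": -4.8, "z": -0.4, "ax": 0, "ay": 0, "az": -7.4, "hand": 85},
    {"x": 3.9, "y": -5.6, "z": -0.4, "ax": 0, "ay": 0, "az": -8.6, "hand": 85},
    {"x": 4.5, "y": -6.4, "z": -0.4, "ax": 0, "ay": 0, "az": -9.8, "hand": 85},
  ],
)

```text
clock: 1.3
eef_pos: [300.7, -229.1, 251.7]
tcp_rot: [3.14, 0.0, 1.311]
contact_force: [1.0, -0.3, 0.3]
opening: 0.996
grasp_force: 0.0
```

```bash
python3 -c "
from h import *
st();go(505.4,354.4,250,135)"
```

```text
clock 1.3; eef_pos [ 300.733 -229.089  251.669]; tcp_rot [3.14  0.    1.311]; contact_force [ 0.99  -0.341  0.334]; wrist_torque [ 0.008 -0.079  0.037]; grasp_force 0.0; opening 0.996; qpos [-0.655 -0.076  2.093  0.     1.123 -0.396]; 
shift [12.329  0.963  0.029] turn [ 0.01  0.01 -9.98] dist 618.3454025370457
```

>>> drive_tool(
  plan=[
    {"x": 1, "y": 0.1, "z": 0, "ax": 0, "ay": 0, "az": -1, "hand": 85},
    {"x": 2, "y": 0.2, "z": 0, "ax": 0, "ay": 0, "az": -2, "hand": 85},
    {"x": 3, "y": 0.2, "z": 0, "ax": 0, "ay": 0, "az": -3, "hand": 85},
    {"x": 4, "y": 0.3, "z": 0, "ax": 0, "ay": 0, "az": -4, "hand": 85},
    {"x": 5, "y": 0.4, "z": 0, "ax": 0, "ay": 0, "az": -5, "hand": 85},
    {"x": 6, "y": 0.5, "z": 0, "ax": 0, "ay": 0, "az": -6, "hand": 85},
    {"x": 7, "y": 0.6, "z": 0, "ax": 0, "ay": 0, "az": -7.2, "hand": 85},
    {"x": 8, "y": 0.65, "z": 0, "ax": 0, "ay": 0, "az": -8.4, "hand": 85},
  ],
)

```text
clock: 2.1
eef_pos: [436.4, 147.9, 251.6]
tcp_rot: [3.141, 0.001, 2.192]
contact_force: [2.2, -0.6, 0.7]
opening: 1.001
grasp_force: 0.0
```

```bash
python3 -c "
from h import *
st();go(505.4,354.4,250,135)"
```

```text
clock 2.1; eef_pos [436.434 147.856 251.621]; tcp_rot [3.141e+00 1.000e-03 2.192e+00]; contact_force [ 2.171 -0.616  0.734]; wrist_torque [-0.049 -0.05   0.019]; grasp_force 0.0; opening 1.001; qpos [ 0.324  0.07   1.947 -0.     1.123 -0.298]; 
shift [2.555 3.527 0.035] turn [ 0.01  0.01 -1.56] dist 217.76024976256517
```

>>> drive_tool(
  plan=[
    {"x": 0.5, "y": 0.7, "z": 0, "ax": 0, "ay": 0, "az": -0.4, "hand": 85},
    {"x": 1.0, "y": 1.4, "z": 0, "ax": 0, "ay": 0, "az": -0.7, "hand": 85},
    {"x": 1.5, "y": 2.1, "z": 0, "ax": 0, "ay": 0, "az": -1, "hand": 85},
    {"x": 2.0, "y": 2.8, "z": 0, "ax": 0, "ay": 0, "az": -1.2, "hand": 85},
    {"x": 2.3, "y": 3.2, "z": 0, "ax": 0, "ay": 0, "az": -1.3, "hand": 85},
    {"x": 2.4, "y": 3.3, "z": 0, "ax": 0, "ay": 0, "az": -1.4, "hand": 85},
    {"x": 2.4, "y": 3.3, "z": 0, "ax": 0, "ay": 0, "az": -1.4, "hand": 85},
    {"x": 2.4, "y": 3.3, "z": 0, "ax": 0, "ay": 0, "az": -1.4, "hand": 85},
  ],
)

```text
clock: 2.9
eef_pos: [500.8, 337.7, 251.1]
tcp_rot: [-3.141, 0.0, 2.333]
contact_force: [0.0, 0.3, 0.1]
opening: 0.995
grasp_force: 0.0
```

```bash
python3 -c "
from h import *
st();go(505.4,354.4,158,135)"
```

```text
clock 2.9; eef_pos [500.766 337.708 251.135]; tcp_rot [-3.141  0.     2.333]; contact_force [0.039 0.268 0.057]; wrist_torque [ 0.013 -0.01   0.01 ]; grasp_force 0.0; opening 0.995; qpos [ 0.591  0.303  1.658 -0.     1.181 -0.171]; 
shift [0.178 0.299 1.862] turn [-0.01  0.   -0.22] dist 94.73208796492331
```

>>> drive_tool(
  plan=[
    {"x": 0.18, "y": 0.3, "z": 0, "ax": 0, "ay": 0, "az": -0.22, "hand": 85},
    {"x": 0.18, "y": 0.3, "z": 0.3, "ax": 0, "ay": 0, "az": -0.22, "hand": 85},
    {"x": 0.18, "y": 0.3, "z": 0.8, "ax": 0, "ay": 0, "az": -0.22, "hand": 85},
    {"x": 0.18, "y": 0.3, "z": 1.3, "ax": 0, "ay": 0, "az": -0.22, "hand": 85},
    {"x": 0.18, "y": 0.3, "z": 1.7, "ax": 0, "ay": 0, "az": -0.22, "hand": 85},
    {"x": 0.18, "y": 0.3, "z": 1.86, "ax": 0, "ay": 0, "az": -0.22, "hand": 85},
    {"x": 0.18, "y": 0.3, "z": 1.86, "ax": 0, "ay": 0, "az": -0.22, "hand": 85},
  ],
)

```text
clock: 3.6
eef_pos: [505.1, 354.8, 156.7]
tcp_rot: [-3.139, -0.0, 2.356]
contact_force: [0.0, 0.4, 0.3]
opening: 0.991
grasp_force: 0.0
```

```bash
python3 -c "
from h import *
st();go(505.4,354.4,158,135)
t=imaging.grab_frame('top')[140:240,150:290,::-1];s=imaging.grab_frame('side')[60:190,270:410,::-1]
im=np.zeros((400,760,3),np.uint8);im[:300,:420]=cv2.resize(t,(420,300));im[:307,425:755]=cv2.resize(s,(330,307));cv2.imwrite('pics/g1.png',im)"
```

```text
clock 3.6; eef_pos [505.061 354.786 156.697]; tcp_rot [-3.139 -0.     2.356]; contact_force [0.034 0.438 0.273]; wrist_torque [0.026 0.045 0.009]; grasp_force 0.0; opening 0.991; qpos [ 0.61   0.42   1.714 -0.     1.01  -0.175]; 
shift [-0.01  -0.001 -0.026] turn [-0.03 -0.   -0.  ] dist 1.4003322643877147
```

View pics/g1.png

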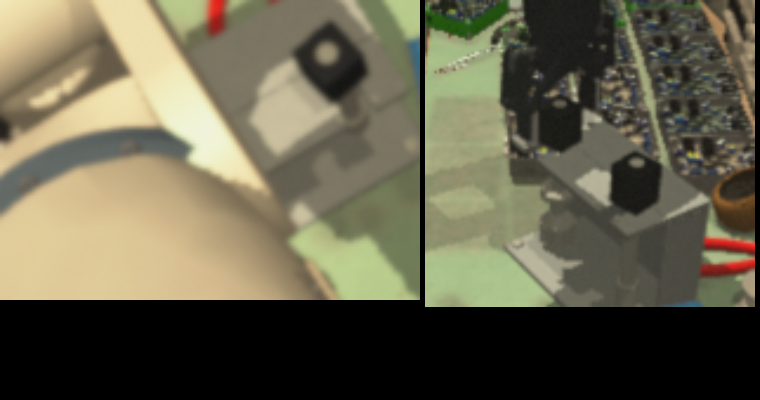

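The arm hides the handle in the top view. In the side view the fingers straddle the wide key's handle, at crop (560,125). Closing.

>>> drive_tool(
  plan=[
    {"x": 0, "y": 0, "z": 0, "ax": 0, "ay": 0, "az": 0, "hand": 45},
    {"x": 0, "y": 0, "z": 0, "ax": 0, "ay": 0, "az": 0, "hand": 30},
    {"x": 0, "y": 0, "z": 0, "ax": 0, "ay": 0, "az": 0, "hand": 25},
    {"x": 0, "y": 0, "z": 0, "ax": 0, "ay": 0, "az": 0, "hand": 20},
    {"x": 0, "y": 0, "z": 0, "ax": 0, "ay": 0, "az": 0, "hand": 20},
    {"x": 0, "y": 0, "z": 0, "ax": 0, "ay": 0, "az": 0, "hand": 20},
  ],
  grip_force=70,
)

```text
clock: 4.3
eef_pos: [506.1, 355.8, 159.1]
tcp_rot: [3.141, 0.0, 2.356]
contact_force: [-2.2, -1.8, 6.0]
opening: 0.417
grasp_force: 70.9
```

```bash
python3 -c "
from h import *
st()"
```

```text
clock 4.3; eef_pos [506.123 355.784 159.078]; tcp_rot [3.141 0.    2.356]; contact_force [-2.224 -1.847  6.027]; wrist_torque [-0.17   0.123  0.057]; grasp_force 70.948; opening 0.417; qpos [ 0.61   0.417  1.712 -0.     1.011 -0.175];
```

>>> drive_tool(
  plan=[
    {"x": 0, "y": 0, "z": -0.1, "ax": 0, "ay": 0, "az": 0, "hand": 20},
    {"x": 0, "y": 0, "z": -0.25, "ax": 0, "ay": 0, "az": 0, "hand": 20},
    {"x": 0, "y": 0, "z": -0.4, "ax": 0, "ay": 0, "az": 0, "hand": 20},
    {"x": 0, "y": 0, "z": -0.4, "ax": 0, "ay": 0, "az": 0, "hand": 20},
    {"x": 0, "y": 0, "z": -0.4, "ax": 0, "ay": 0, "az": 0, "hand": 20},
  ],
)

```text
clock: 4.8
eef_pos: [506.0, 355.7, 178.5]
tcp_rot: [3.141, 0.0, 2.356]
contact_force: [-0.4, -0.1, -1.8]
opening: 0.408
grasp_force: 70.1
```

```bash
python3 -c "
from h import *
st();p=monitor.sense()['eef_pos'];a=np.radians(31.8);go(p[0]-95*np.cos(a),p[1]-95*np.sin(a),p[2],135)"
```

```text
clock 4.8; eef_pos [505.95  355.743 178.545]; tcp_rot [3.141 0.    2.356]; contact_force [-0.395 -0.082 -1.75 ]; wrist_torque [-0.004 -0.011  0.023]; grasp_force 70.124; opening 0.408; qpos [ 0.61   0.396  1.697  0.     1.049 -0.175]; 
shift [ 4.34e-01 -1.85e+00 -1.00e-03] turn [0. 0. 0.] dist 95.0
```

>>> drive_tool(
  plan=[
    {"x": 0.05, "y": -0.2, "z": 0, "ax": 0, "ay": 0, "az": 0, "hand": 20},
    {"x": 0.13, "y": -0.55, "z": 0, "ax": 0, "ay": 0, "az": 0, "hand": 20},
    {"x": 0.22, "y": -0.95, "z": 0, "ax": 0, "ay": 0, "az": 0, "hand": 20},
    {"x": 0.32, "y": -1.35, "z": 0, "ax": 0, "ay": 0, "az": 0, "hand": 20},
    {"x": 0.4, "y": -1.7, "z": 0, "ax": 0, "ay": 0, "az": 0, "hand": 20},
    {"x": 0.434, "y": -1.85, "z": 0, "ax": 0, "ay": 0, "az": 0, "hand": 20},
    {"x": 0.434, "y": -1.85, "z": 0, "ax": 0, "ay": 0, "az": 0, "hand": 20},
  ],
)

```text
clock: 5.5
eef_pos: [424.1, 305.0, 178.2]
tcp_rot: [-3.141, -0.0, 2.356]
contact_force: [0.5, 0.5, -2.7]
opening: 0.414
grasp_force: 70.5
```

```bash
python3 -c "
from h import *
st();go(462.4,-67.6,265,166)"
```

```text
clock 5.5; eef_pos [424.146 304.963 178.235]; tcp_rot [-3.141 -0.     2.356]; contact_force [ 0.466  0.48  -2.665]; wrist_torque [ 0.005 -0.03  -0.012]; grasp_force 70.549; opening 0.414; qpos [ 0.62   0.256  1.903  0.     0.984 -0.165]; 
shift [-5.808 -4.73  -1.733] turn [-0.01 -0.   -5.16] dist 384.4402824493399
```

>>> drive_tool(
  plan=[
    {"x": 0, "y": 0, "z": -0.7, "ax": 0, "ay": 0, "az": 0, "hand": 20},
    {"x": -0.2, "y": -0.2, "z": -1.5, "ax": 0, "ay": 0, "az": -0.4, "hand": 20},
    {"x": -0.9, "y": -0.8, "z": -1.75, "ax": 0, "ay": 0, "az": -1.2, "hand": 20},
    {"x": -1.65, "y": -1.4, "z": -1.75, "ax": 0, "ay": 0, "az": -2, "hand": 20},
    {"x": -2.4, "y": -2, "z": -1.75, "ax": 0, "ay": 0, "az": -2.8, "hand": 20},
    {"x": -3.15, "y": -2.6, "z": -1.75, "ax": 0, "ay": 0, "az": -3.5, "hand": 20},
    {"x": -3.9, "y": -3.2, "z": -1.75, "ax": 0, "ay": 0, "az": -4.2, "hand": 20},
    {"x": -4.4, "y": -3.6, "z": -1.75, "ax": 0, "ay": 0, "az": -4.6, "hand": 20},
  ],
)

```text
clock: 6.3
eef_pos: [454.3, 20.1, 266.1]
tcp_rot: [-3.141, 0.001, 2.84]
contact_force: [-0.1, 0.8, -2.3]
opening: 0.411
grasp_force: 71.7
```

```bash
python3 - <<'E'
from h import *
st();go(462.4,-67.6,265,166)
# rim fit and nut angle from the averaged first pictures
from scipy.optimize import least_squares
im=cv2.imread("pics/avg_top.png").astype(np.float32)
for n in("top","side"):
    g=cv2.GaussianBlur(cv2.imread(f"pics/avg_{n}.png").astype(np.float32),(0,0),.7)
    P=[]
    for a in np.arange(0,360,6):
        rr=np.arange(36,54,.5);c=np.array([462.5,-67.5]);L=np.c_[c[0]+rr*np.cos(np.radians(a)),c[1]+rr*np.sin(np.radians(a)),np.full(len(rr),100.)]
        p=proj(n,L).astype(np.float32);v=cv2.remap(g,p[None,:,0],p[None,:,1],1)[0]
        k=np.argmax(np.abs(np.gradient(v,axis=0)).sum(1));P.append(L[k,:2])
    P=np.array(P);f=least_squares(lambda q:np.hypot(P[:,0]-q[0],P[:,1]-q[1])-q[2],[462,-67,44],loss="soft_l1");print(n,f.x.round(1),np.abs(f.fun).mean().round(2))
c=(461.9,-68);u=np.arange(-16,16.1,.25);X,Y=np.meshgrid(u+c[0],u+c[1])
p=proj("top",np.c_[X.ravel(),Y.ravel(),np.full(X.size,35.)]).astype(np.float32).reshape(*X.shape,2)
q=cv2.remap(im,p[...,0],p[...,1],cv2.INTER_CUBIC)
for ch in(1,2):
  for th in(180,190,200,210):
    k,l,s,ce=cv2.connectedComponentsWithStats((q[...,ch]>th).astype(np.uint8));b=l==l[64,64];M=np.argwhere(b)[:,::-1].astype(np.float32)/4-16;
    (x,y),wh,a=cv2.minAreaRect(M);z=(M-M.mean(0))@[1,1j];m4=np.angle((z**4).sum())/4*57.3
    print(ch,th,np.round([x+c[0],y+c[1]],1),np.round(wh,1),round(a),"m4(diag)-45:",round((m4-45)%90,1))
E
```

```text
clock 6.3; eef_pos [454.279  20.052 266.143]; tcp_rot [-3.141e+00  1.000e-03  2.840e+00]; contact_force [-0.144  0.763 -2.26 ]; wrist_torque [ 0.025 -0.021  0.011]; grasp_force 71.716; opening 0.411; qpos [ 4.100e-02  4.500e-02  1.941e+00 -1.000e-03  1.155e+00 -1.227e+00]; 
shift [-0.676 -1.626  0.024] turn [-0.    0.01 -0.55] dist 88.03472760162941
top [460.8 -67.9  44. ] 1.14
side [461.6 -67.2  43.6] 1.1
1 180 [462.8 -67.6] [21.9 18.2] 74 m4(diag)-45: 73.6
1 190 [463.1 -67.9] [20.5 16.5] 76 m4(diag)-45: 75.6
1 200 [462.9 -67.8] [19.6 14.7] 73 m4(diag)-45: 77.4
1 210 [463.1 -67.8] [18.6 12.7] 71 m4(diag)-45: 82.7
2 180 [462.9 -68.2] [26.2 21.8] 78 m4(diag)-45: 71.8
2 190 [462.6 -67.5] [22.3 19. ] 74 m4(diag)-45: 73.0
2 200 [462.6 -67.7] [20.9 17.6] 75 m4(diag)-45: 74.7
2 210 [462.6 -67.9] [19.6 16.5] 77 m4(diag)-45: 76.2
```

>>> drive_tool(
  plan=[
    {"x": -0.35, "y": -0.8, "z": 0, "ax": 0, "ay": 0, "az": -0.2, "hand": 20},
    {"x": -0.55, "y": -1.3, "z": 0, "ax": 0, "ay": 0, "az": -0.3, "hand": 20},
    {"x": -0.6, "y": -1.45, "z": 0, "ax": 0, "ay": 0, "az": -0.35, "hand": 20},
    {"x": -0.6, "y": -1.45, "z": 0, "ax": 0, "ay": 0, "az": -0.35, "hand": 20},
    {"x": -0.6, "y": -1.45, "z": 0, "ax": 0, "ay": 0, "az": -0.35, "hand": 20},
  ],
)

```text
clock: 6.8
eef_pos: [460.6, -54.8, 265.7]
tcp_rot: [3.141, -0.0, 2.874]
contact_force: [0.3, 0.7, -2.0]
opening: 0.41
grasp_force: 71.7
```

```bash
python3 - <<'E'
from h import *
st();go(462.3,-67.7,262,165)
t=imaging.grab_frame('top');s=imaging.grab_frame('side')
cv2.imwrite('pics/t2.png',t[:,:,::-1]);cv2.imwrite('pics/s2.png',s[:,:,::-1])
im=np.zeros((600,800,3),np.uint8);im[:,:400]=cv2.resize(s[180:330,260:360,::-1],(400,600));im[:400,400:]=cv2.resize(t[170:270,350:450,::-1],(400,400));cv2.imwrite('pics/v2.png',im)
E
```

```text
clock 6.8; eef_pos [460.643 -54.786 265.73 ]; tcp_rot [ 3.141 -0.     2.874]; contact_force [ 0.281  0.678 -1.985]; wrist_torque [-0.05   0.024  0.005]; grasp_force 71.735; opening 0.41; qpos [-1.220e-01  6.200e-02  1.924e+00  1.000e-03  1.156e+00 -1.426e+00]; 
shift [-0.1   -0.24   0.074] turn [ 0.01 -0.   -0.05] dist 13.54392926022733
```

View pics/v2.png

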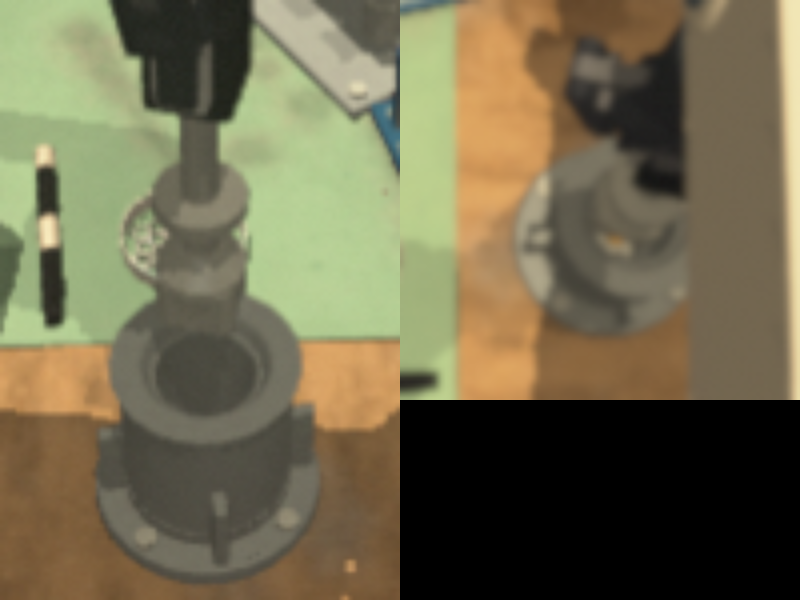

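The key hangs upright just behind the bore. In the side view the collar centre is at column 310.1 and the rim centre at 311.4. I'll compare these with the projection.

```bash
python3 - <<'E'
from h import *
print(proj("side",[[460.6,-54.8,193.7],[460.6,-54.8,141.7],[462.3,-67.7,100],[463.3,-67.7,100],[461.6,-67.2,100]]).round(2))
g=cv2.imread("pics/s2.png").astype(np.float32)
for y in (231,233,235,251,253,255,257,270,273):
    v=np.abs(np.gradient(cv2.GaussianBlur(g[y:y+1],(0,0),.7)[0],axis=0)).sum(1);L=280+np.argmax(v[280:311]);R=311+np.argmax(v[311:345]);print(y,L,R,(L+R)/2)
E
```

```text
[[309.64 229.48]
 [310.02 249.69]
 [311.33 270.22]
 [311.88 270.21]
 [310.93 270.  ]]
231 293 322 307.5
233 292 321 306.5
235 298 320 309.0
251 297 321 309.0
253 298 321 309.5
255 298 325 311.5
257 294 328 311.0
270 286 335 310.5
273 287 335 311.0
```

>>> drive_tool(
  plan=[
    {"x": -0.05, "y": -0.15, "z": 0, "ax": 0, "ay": 0, "az": -0.05, "hand": 20},
    {"x": -0.1, "y": -0.245, "z": 0, "ax": 0, "ay": 0, "az": -0.05, "hand": 20},
    {"x": -0.1, "y": -0.245, "z": 0.15, "ax": 0, "ay": 0, "az": -0.05, "hand": 20},
    {"x": -0.1, "y": -0.245, "z": 0.35, "ax": 0, "ay": 0, "az": -0.05, "hand": 20},
    {"x": -0.1, "y": -0.245, "z": 0.6, "ax": 0, "ay": 0, "az": -0.05, "hand": 20},
    {"x": -0.1, "y": -0.245, "z": 0.8, "ax": 0, "ay": 0, "az": -0.05, "hand": 20},
    {"x": -0.1, "y": -0.245, "z": 0.9, "ax": 0, "ay": 0, "az": -0.05, "hand": 20},
    {"x": -0.1, "y": -0.245, "z": 0.9, "ax": 0, "ay": 0, "az": -0.05, "hand": 20},
  ],
)

```text
clock: 7.7
eef_pos: [461.4, -68.4, 219.7]
tcp_rot: [-3.141, -0.002, 2.88]
contact_force: [0.9, 0.1, -3.1]
opening: 0.418
grasp_force: 71.7
```

```bash
python3 - <<'E'
from h import *
st();go(462.2,-67.7,180,165)
E
```

```text
clock 7.7; eef_pos [461.356 -68.418 219.682]; tcp_rot [-3.141e+00 -2.000e-03  2.880e+00]; contact_force [ 0.883  0.131 -3.087]; wrist_torque [-0.02   0.028  0.015]; grasp_force 71.688; opening 0.418; qpos [-0.15   0.118  1.972 -0.     1.054 -1.46 ]; 
shift [-0.014  0.018  0.794] turn [-0.   -0.02  0.  ] dist 39.697200909852576
```

>>> drive_tool(
  plan=[
    {"x": -0.014, "y": 0.018, "z": 0.15, "ax": 0, "ay": 0, "az": 0, "hand": 20},
    {"x": -0.014, "y": 0.018, "z": 0.35, "ax": 0, "ay": 0, "az": 0, "hand": 20},
    {"x": -0.014, "y": 0.018, "z": 0.55, "ax": 0, "ay": 0, "az": 0, "hand": 20},
    {"x": -0.014, "y": 0.018, "z": 0.7, "ax": 0, "ay": 0, "az": 0, "hand": 20},
    {"x": -0.014, "y": 0.018, "z": 0.8, "ax": 0, "ay": 0, "az": 0, "hand": 20},
    {"x": -0.014, "y": 0.018, "z": 0.8, "ax": 0, "ay": 0, "az": 0, "hand": 20},
  ],
)

```text
clock: 8.3
eef_pos: [462.4, -67.8, 179.9]
tcp_rot: [-3.141, -0.001, 2.88]
contact_force: [-0.6, 0.7, -2.8]
opening: 0.414
grasp_force: 71.7
```

```bash
python3 - <<'E'
from h import *
st()
E
```

```text
clock 8.3; eef_pos [462.425 -67.803 179.927]; tcp_rot [-3.141e+00 -1.000e-03  2.880e+00]; contact_force [-0.623  0.714 -2.76 ]; wrist_torque [ 0.033  0.02  -0.015]; grasp_force 71.735; opening 0.414; qpos [-0.149  0.17   2.011 -0.     0.962 -1.458];
```

Free so far. Foot is about 41 mm up. I'll go down gently over the nut, in steps.

>>> drive_tool(
  plan=[
    {"x": 0, "y": 0, "z": 0.06, "ax": 0, "ay": 0, "az": 0, "hand": 20},
    {"x": 0, "y": 0, "z": 0.12, "ax": 0, "ay": 0, "az": 0, "hand": 20},
    {"x": 0, "y": 0, "z": 0.17, "ax": 0, "ay": 0, "az": 0, "hand": 20},
    {"x": 0, "y": 0, "z": 0.2, "ax": 0, "ay": 0, "az": 0, "hand": 20},
    {"x": 0, "y": 0, "z": 0.2, "ax": 0, "ay": 0, "az": 0, "hand": 20},
  ],
)

```text
clock: 8.8
eef_pos: [462.8, -67.8, 170.6]
tcp_rot: [-3.142, -0.0, 2.88]
contact_force: [-0.6, 0.3, -3.7]
opening: 0.412
grasp_force: 71.7
```

```bash
python3 - <<'E'
from h import *
st()
E
```

```text
clock 8.8; eef_pos [462.789 -67.836 170.628]; tcp_rot [-3.142 -0.     2.88 ]; contact_force [-0.581  0.264 -3.721]; wrist_torque [ 0.041 -0.051 -0.017]; grasp_force 71.735; opening 0.412; qpos [-0.149  0.183  2.02   0.     0.939 -1.458];
```

Foot is about 31.6 mm up, below the nut's top at 35, with no contact force. Continuing to the floor.

>>> drive_tool(
  plan=[
    {"x": 0, "y": 0, "z": 0.06, "ax": 0, "ay": 0, "az": 0, "hand": 20},
    {"x": 0, "y": 0, "z": 0.12, "ax": 0, "ay": 0, "az": 0, "hand": 20},
    {"x": 0, "y": 0, "z": 0.17, "ax": 0, "ay": 0, "az": 0, "hand": 20},
    {"x": 0, "y": 0, "z": 0.2, "ax": 0, "ay": 0, "az": 0, "hand": 20},
    {"x": 0, "y": 0, "z": 0.22, "ax": 0, "ay": 0, "az": 0, "hand": 20},
    {"x": 0, "y": 0, "z": 0.22, "ax": 0, "ay": 0, "az": 0, "hand": 20},
  ],
)

```text
clock: 9.4
eef_pos: [462.8, -67.8, 159.6]
tcp_rot: [-3.142, -0.0, 2.88]
contact_force: [-0.8, 0.6, -2.8]
opening: 0.413
grasp_force: 71.7
```

```bash
python3 - <<'E'
from h import *
st()
E
```

```text
clock 9.4; eef_pos [462.834 -67.842 159.639]; tcp_rot [-3.142 -0.     2.88 ]; contact_force [-0.829  0.615 -2.771]; wrist_torque [ 0.052  0.101 -0.008]; grasp_force 71.708; opening 0.413; qpos [-0.149  0.199  2.029 -0.     0.913 -1.458];
```

>>> drive_tool(
  plan=[
    {"x": 0, "y": 0, "z": 0.02, "ax": 0, "ay": 0, "az": 0, "hand": 20},
    {"x": 0, "y": 0, "z": 0.04, "ax": 0, "ay": 0, "az": 0, "hand": 20},
    {"x": 0, "y": 0, "z": 0.04, "ax": 0, "ay": 0, "az": 0, "hand": 20},
  ],
)

```text
clock: 9.7
eef_pos: [463.3, -68.0, 159.0]
tcp_rot: [3.142, 0.001, 2.88]
contact_force: [-4.5, -0.2, 11.1]
opening: 0.407
grasp_force: 73.8
```

```bash
python3 - <<'E'
from h import *
st()
E
```

```text
clock 9.7; eef_pos [463.337 -67.967 158.974]; tcp_rot [3.142e+00 1.000e-03 2.880e+00]; contact_force [-4.501 -0.236 11.086]; wrist_torque [0.152 1.055 0.038]; grasp_force 73.753; opening 0.407; qpos [-0.149  0.201  2.03  -0.     0.911 -1.458];
```

Key is fully home on the floor at 159.0, with 11 N pressing. I'll ease off slightly and turn clockwise (+az about the downward tool z).

>>> drive_tool(
  plan=[
    {"x": 0, "y": 0, "z": -0.02, "ax": 0, "ay": 0, "az": 0.5, "hand": 20},
    {"x": 0, "y": 0, "z": -0.02, "ax": 0, "ay": 0, "az": 1.3, "hand": 20},
    {"x": 0, "y": 0, "z": -0.02, "ax": 0, "ay": 0, "az": 2.3, "hand": 20},
    {"x": 0, "y": 0, "z": -0.02, "ax": 0, "ay": 0, "az": 3.3, "hand": 20},
    {"x": 0, "y": 0, "z": -0.02, "ax": 0, "ay": 0, "az": 4.3, "hand": 20},
    {"x": 0, "y": 0, "z": -0.02, "ax": 0, "ay": 0, "az": 5.3, "hand": 20},
    {"x": 0, "y": 0, "z": -0.02, "ax": 0, "ay": 0, "az": 6, "hand": 20},
    {"x": 0, "y": 0, "z": -0.02, "ax": 0, "ay": 0, "az": 6, "hand": 20},
  ],
  grip_force=90,
)

```text
clock: 10.5
eef_pos: [462.7, -67.5, 159.1]
tcp_rot: [3.142, -0.001, 2.251]
contact_force: [-2.6, 1.7, 3.8]
opening: 0.406
grasp_force: 90.9
```

```bash
python3 - <<'E'
from h import *
st()
E
```

```text
clock 10.5; eef_pos [462.723 -67.541 159.097]; tcp_rot [ 3.142e+00 -1.000e-03  2.251e+00]; contact_force [-2.609  1.676  3.848]; wrist_torque [0.741 0.816 0.029]; grasp_force 90.861; opening 0.406; qpos [-1.49e-01  2.00e-01  2.03e+00  1.00e-03  9.12e-01 -8.29e-01];
```

>>> drive_tool(
  plan=[
    {"x": 0, "y": 0, "z": 0, "ax": 0, "ay": 0, "az": 0.7, "hand": 20},
    {"x": 0, "y": 0, "z": 0, "ax": 0, "ay": 0, "az": 1.6, "hand": 20},
    {"x": 0, "y": 0, "z": 0, "ax": 0, "ay": 0, "az": 2.6, "hand": 20},
    {"x": 0, "y": 0, "z": 0, "ax": 0, "ay": 0, "az": 3.6, "hand": 20},
    {"x": 0, "y": 0, "z": 0, "ax": 0, "ay": 0, "az": 4.6, "hand": 20},
    {"x": 0, "y": 0, "z": 0, "ax": 0, "ay": 0, "az": 5.6, "hand": 20},
    {"x": 0, "y": 0, "z": 0, "ax": 0, "ay": 0, "az": 6.6, "hand": 20},
  ],
)

```text
clock: 11.2
eef_pos: [462.7, -67.7, 159.1]
tcp_rot: [-3.141, -0.0, 1.559]
contact_force: [-2.7, 3.0, 4.4]
opening: 0.412
grasp_force: 90.8
```

```bash
python3 - <<'E'
from h import *
st()
E
```

```text
clock 11.2; eef_pos [462.745 -67.656 159.085]; tcp_rot [-3.141 -0.     1.559]; contact_force [-2.736  3.002  4.436]; wrist_torque [0.668 0.834 0.263]; grasp_force 90.81; opening 0.412; qpos [-0.149  0.2    2.03   0.     0.912 -0.137];
```

>>> drive_tool(
  plan=[
    {"x": 0, "y": 0, "z": 0, "ax": 0, "ay": 0, "az": 0.6, "hand": 20},
    {"x": 0, "y": 0, "z": 0, "ax": 0, "ay": 0, "az": 1.2, "hand": 20},
    {"x": 0, "y": 0, "z": 0, "ax": 0, "ay": 0, "az": 1.8, "hand": 20},
    {"x": 0, "y": 0, "z": 0, "ax": 0, "ay": 0, "az": 1.8, "hand": 20},
  ],
)

```text
clock: 11.6
eef_pos: [462.8, -67.7, 159.1]
tcp_rot: [-3.141, -0.0, 1.373]
contact_force: [-4.0, 2.5, 5.5]
opening: 0.412
grasp_force: 91.0
```

```bash
python3 - <<'E'
from h import *
st()
E
```

```text
clock 11.6; eef_pos [462.771 -67.664 159.089]; tcp_rot [-3.141 -0.     1.373]; contact_force [-3.978  2.491  5.472]; wrist_torque [0.706 0.938 0.056]; grasp_force 91.03; opening 0.412; qpos [-0.149  0.2    2.03   0.     0.912  0.049];
```

>>> drive_tool(
  plan=[
    {"x": 0, "y": 0, "z": 0, "ax": 0, "ay": 0, "az": 0.6, "hand": 20},
    {"x": 0, "y": 0, "z": 0, "ax": 0, "ay": 0, "az": 1.2, "hand": 20},
    {"x": 0, "y": 0, "z": 0, "ax": 0, "ay": 0, "az": 1.8, "hand": 20},
  ],
)

```text
clock: 11.9
eef_pos: [462.8, -67.7, 159.1]
tcp_rot: [-3.141, -0.0, 1.185]
contact_force: [-3.0, 2.6, 5.9]
opening: 0.407
grasp_force: 90.9
```

```bash
python3 - <<'E'
from h import *
st()
E
```

```text
clock 11.9; eef_pos [462.79  -67.695 159.088]; tcp_rot [-3.141 -0.     1.185]; contact_force [-2.954  2.636  5.851]; wrist_torque [0.723 0.938 0.276]; grasp_force 90.925; opening 0.407; qpos [-0.149  0.2    2.03   0.     0.912  0.237];
```

>>> drive_tool(
  plan=[
    {"x": 0, "y": 0, "z": 0, "ax": 0, "ay": 0, "az": 0.6, "hand": 20},
    {"x": 0, "y": 0, "z": 0, "ax": 0, "ay": 0, "az": 1.2, "hand": 20},
    {"x": 0, "y": 0, "z": 0, "ax": 0, "ay": 0, "az": 1.8, "hand": 20},
  ],
)

```text
clock: 12.2
eef_pos: [462.8, -67.7, 159.1]
tcp_rot: [-3.141, -0.0, 0.996]
contact_force: [-3.0, 3.1, 5.4]
opening: 0.406
grasp_force: 90.9
```

```bash
python3 - <<'E'
from h import *
st()
E
```

```text
clock 12.2; eef_pos [462.791 -67.693 159.077]; tcp_rot [-3.141 -0.     0.996]; contact_force [-2.984  3.091  5.399]; wrist_torque [0.722 0.89  0.34 ]; grasp_force 90.865; opening 0.406; qpos [-0.149  0.2    2.03   0.     0.912  0.426];
```

Turned 1.88 rad so far, and still only friction torque (0.3). Continuing.

>>> drive_tool(
  plan=[
    {"x": 0, "y": 0, "z": 0, "ax": 0, "ay": 0, "az": 0.6, "hand": 20},
    {"x": 0, "y": 0, "z": 0, "ax": 0, "ay": 0, "az": 1.2, "hand": 20},
    {"x": 0, "y": 0, "z": 0, "ax": 0, "ay": 0, "az": 1.6, "hand": 20},
  ],
)

```text
clock: 12.5
eef_pos: [462.8, -67.7, 159.1]
tcp_rot: [-3.141, -0.0, 0.829]
contact_force: [-3.2, 2.0, 5.1]
opening: 0.411
grasp_force: 90.8
```

```bash
python3 - <<'E'
from h import *
st()
E
```

```text
clock 12.5; eef_pos [462.808 -67.72  159.075]; tcp_rot [-3.141 -0.     0.829]; contact_force [-3.161  2.004  5.088]; wrist_torque [0.681 0.869 0.362]; grasp_force 90.812; opening 0.411; qpos [-0.149  0.2    2.03   0.     0.912  0.593];
```

>>> drive_tool(
  plan=[
    {"x": 0, "y": 0, "z": 0, "ax": 0, "ay": 0, "az": 0.5, "hand": 20},
    {"x": 0, "y": 0, "z": 0, "ax": 0, "ay": 0, "az": 1.0, "hand": 20},
    {"x": 0, "y": 0, "z": 0, "ax": 0, "ay": 0, "az": 1.4, "hand": 20},
  ],
)

```text
clock: 12.8
eef_pos: [462.9, -67.7, 159.1]
tcp_rot: [-3.141, -0.0, 0.683]
contact_force: [-2.7, 1.7, 5.9]
opening: 0.411
grasp_force: 90.8
```

```bash
python3 - <<'E'
from h import *
st()
E
```

```text
clock 12.8; eef_pos [462.85  -67.737 159.068]; tcp_rot [-3.141 -0.     0.683]; contact_force [-2.66   1.731  5.876]; wrist_torque [0.658 0.862 0.295]; grasp_force 90.834; opening 0.411; qpos [-0.149  0.2    2.03   0.     0.912  0.739];
```

>>> drive_tool(
  plan=[
    {"x": 0, "y": 0, "z": 0, "ax": 0, "ay": 0, "az": 0.4, "hand": 20},
    {"x": 0, "y": 0, "z": 0, "ax": 0, "ay": 0, "az": 0.8, "hand": 20},
    {"x": 0, "y": 0, "z": 0, "ax": 0, "ay": 0, "az": 1.2, "hand": 20},
  ],
)

```text
clock: 13.1
eef_pos: [462.7, -67.8, 159.0]
tcp_rot: [3.141, 0.001, 0.56]
contact_force: [-3.8, 2.2, 5.3]
opening: 0.411
grasp_force: 91.2
```

```bash
python3 - <<'E'
from h import *
st()
E
```

```text
clock 13.1; eef_pos [462.75  -67.835 159.048]; tcp_rot [3.141e+00 1.000e-03 5.600e-01]; contact_force [-3.808  2.21   5.326]; wrist_torque [0.753 0.919 1.897]; grasp_force 91.236; opening 0.411; qpos [-1.48e-01  2.00e-01  2.03e+00 -1.00e-03  9.12e-01  8.63e-01];
```

Torque jumped to 1.9 N m, so the nut is at its stop. I'll hold briefly with slightly more turn, then back off within the play and check.

>>> drive_tool(
  plan=[
    {"x": 0, "y": 0, "z": 0, "ax": 0, "ay": 0, "az": 0.3, "hand": 20},
    {"x": 0, "y": 0, "z": 0, "ax": 0, "ay": 0, "az": 0.3, "hand": 20},
    {"x": 0, "y": 0, "z": 0, "ax": 0, "ay": 0, "az": 0.3, "hand": 20},
  ],
)

```text
clock: 13.4
eef_pos: [462.8, -67.8, 159.1]
tcp_rot: [3.141, 0.001, 0.531]
contact_force: [-3.8, 2.7, 5.5]
opening: 0.41
grasp_force: 91.2
```

```bash
python3 - <<'E'
from h import *
st()
E
```

```text
clock 13.4; eef_pos [462.763 -67.844 159.069]; tcp_rot [3.141e+00 1.000e-03 5.310e-01]; contact_force [-3.837  2.75   5.525]; wrist_torque [0.776 0.934 1.982]; grasp_force 91.217; opening 0.41; qpos [-1.48e-01  2.00e-01  2.03e+00 -1.00e-03  9.12e-01  8.92e-01];
```

>>> drive_tool(
  plan=[
    {"x": 0, "y": 0, "z": 0, "ax": 0, "ay": 0, "az": -0.3, "hand": 20},
    {"x": 0, "y": 0, "z": 0, "ax": 0, "ay": 0, "az": -0.8, "hand": 20},
    {"x": 0, "y": 0, "z": 0, "ax": 0, "ay": 0, "az": -1.3, "hand": 20},
    {"x": 0, "y": 0, "z": 0, "ax": 0, "ay": 0, "az": -1.3, "hand": 20},
  ],
)

```text
clock: 13.8
eef_pos: [462.9, -67.7, 159.1]
tcp_rot: [-3.141, -0.0, 0.665]
contact_force: [-2.5, 1.2, 5.2]
opening: 0.411
grasp_force: 91.0
```

```bash
python3 - <<'E'
from h import *
st()
E
```

```text
clock 13.8; eef_pos [462.852 -67.736 159.081]; tcp_rot [-3.141 -0.     0.665]; contact_force [-2.485  1.215  5.178]; wrist_torque [0.609 0.908 0.363]; grasp_force 90.966; opening 0.411; qpos [-0.149  0.2    2.03   0.     0.912  0.757];
```

>>> drive_tool(
  plan=[
    {"x": 0, "y": 0, "z": 0, "ax": 0, "ay": 0, "az": -0.5, "hand": 20},
    {"x": 0, "y": 0, "z": 0, "ax": 0, "ay": 0, "az": -1.0, "hand": 20},
    {"x": 0, "y": 0, "z": 0, "ax": 0, "ay": 0, "az": -1.3, "hand": 20},
    {"x": 0, "y": 0, "z": 0, "ax": 0, "ay": 0, "az": -1.3, "hand": 20},
  ],
)

```text
clock: 14.2
eef_pos: [463.3, -68.1, 159.1]
tcp_rot: [3.141, -0.0, 0.799]
contact_force: [-1.7, 1.2, 3.2]
opening: 0.409
grasp_force: 90.8
```

```bash
python3 - <<'E'
from h import *
st()
E
```

```text
clock 14.2; eef_pos [463.259 -68.098 159.064]; tcp_rot [ 3.141 -0.     0.799]; contact_force [-1.686  1.199  3.211]; wrist_torque [0.043 0.492 0.061]; grasp_force 90.798; opening 0.409; qpos [-0.149  0.2    2.03  -0.     0.911  0.623];
```

Torque is about 0, so the key is within the play. Drawing it out.

>>> drive_tool(
  plan=[
    {"x": 0, "y": 0, "z": -0.1, "ax": 0, "ay": 0, "az": 0, "hand": 20},
    {"x": 0, "y": 0, "z": -0.3, "ax": 0, "ay": 0, "az": 0, "hand": 20},
    {"x": 0, "y": 0, "z": -0.6, "ax": 0, "ay": 0, "az": 0, "hand": 20},
    {"x": 0, "y": 0, "z": -1, "ax": 0, "ay": 0, "az": 0, "hand": 20},
    {"x": 0, "y": 0, "z": -1.4, "ax": 0, "ay": 0, "az": 0, "hand": 20},
    {"x": 0, "y": 0, "z": -1.8, "ax": 0, "ay": 0, "az": 0, "hand": 20},
    {"x": 0, "y": 0, "z": -2.1, "ax": 0, "ay": 0, "az": 0, "hand": 20},
    {"x": 0, "y": 0, "z": -2.2, "ax": 0, "ay": 0, "az": 0, "hand": 20},
  ],
)

```text
clock: 15.0
eef_pos: [463.9, -68.0, 271.0]
tcp_rot: [3.139, -0.002, 0.796]
contact_force: [0.3, 0.3, -2.5]
opening: 0.415
grasp_force: 90.3
```

```bash
python3 - <<'E'
from h import *
st();go(424.1,305,266,135);go(424.1,305,266,45)
E
```

```text
clock 15.0; eef_pos [463.901 -68.04  270.951]; tcp_rot [ 3.139e+00 -2.000e-03  7.960e-01]; contact_force [ 0.304  0.277 -2.468]; wrist_torque [ 0.011 -0.018  0.02 ]; grasp_force 90.272; opening 0.415; qpos [-0.149  0.063  1.91  -0.     1.165  0.626]; 
shift [ 4.775 -5.788  0.092] turn [ 4.00e-02  1.00e-02 -1.49e+01] dist 375.1903148383495
shift [ 4.775 -5.788  0.092] turn [ 0.03 -0.02  0.1 ] dist 375.1903148383495
```

>>> drive_tool(
  plan=[
    {"x": 0.3, "y": -0.4, "z": 0, "ax": 0, "ay": 0, "az": -1, "hand": 20},
    {"x": 0.8, "y": -1.0, "z": 0, "ax": 0, "ay": 0, "az": -2, "hand": 20},
    {"x": 1.35, "y": -1.6, "z": 0, "ax": 0, "ay": 0, "az": -3, "hand": 20},
    {"x": 1.9, "y": -2.3, "z": 0, "ax": 0, "ay": 0, "az": -4, "hand": 20},
    {"x": 2.45, "y": -3, "z": 0, "ax": 0, "ay": 0, "az": -5, "hand": 20},
    {"x": 3, "y": -3.65, "z": 0, "ax": 0, "ay": 0, "az": -6, "hand": 20},
    {"x": 3.5, "y": -4.2, "z": 0, "ax": 0, "ay": 0, "az": -7, "hand": 20},
    {"x": 3.8, "y": -4.6, "z": 0, "ax": 0, "ay": 0, "az": -8, "hand": 20},
  ],
)

```text
clock: 15.8
eef_pos: [431.1, 231.2, 268.6]
tcp_rot: [3.141, -0.001, 1.64]
contact_force: [0.4, -0.6, -2.8]
opening: 0.413
grasp_force: 90.5
```

```bash
python3 - <<'E'
from h import *
st();go(424.1,305,266,135)
E
```

```text
clock 15.8; eef_pos [431.065 231.21  268.595]; tcp_rot [ 3.141e+00 -1.000e-03  1.640e+00]; contact_force [ 0.43  -0.57  -2.794]; wrist_torque [-0.042 -0.025 -0.023]; grasp_force 90.527; opening 0.413; qpos [0.489 0.101 1.873 0.    1.167 0.42 ]; 
shift [ 1.482 -0.038  0.053] turn [ 0.   -0.   -6.84] dist 74.16300024936571
```

>>> drive_tool(
  plan=[
    {"x": 0.4, "y": 0, "z": 0, "ax": 0, "ay": 0, "az": -1, "hand": 20},
    {"x": 0.8, "y": 0, "z": 0, "ax": 0, "ay": 0, "az": -2, "hand": 20},
    {"x": 1.1, "y": 0, "z": 0, "ax": 0, "ay": 0, "az": -3, "hand": 20},
    {"x": 1.3, "y": 0, "z": 0, "ax": 0, "ay": 0, "az": -4, "hand": 20},
    {"x": 1.3, "y": 0, "z": 0, "ax": 0, "ay": 0, "az": -5, "hand": 20},
    {"x": 1.3, "y": 0, "z": 0, "ax": 0, "ay": 0, "az": -6, "hand": 20},
    {"x": 1.3, "y": 0, "z": 0, "ax": 0, "ay": 0, "az": -6.7, "hand": 20},
    {"x": 1.3, "y": 0, "z": 0, "ax": 0, "ay": 0, "az": -6.7, "hand": 20},
  ],
)

```text
clock: 16.6
eef_pos: [427.2, 293.6, 268.4]
tcp_rot: [-3.141, -0.0, 2.337]
contact_force: [-0.7, 0.2, -3.4]
opening: 0.409
grasp_force: 90.6
```

```bash
python3 - <<'E'
from h import *
st();go(424.6,305.5,178,135)
t=imaging.grab_frame('top');s=imaging.grab_frame('side')
im=np.zeros((600,800,3),np.uint8);im[:450,:360]=cv2.resize(s[40:190,250:370,::-1],(360,450));im[:400,370:770]=cv2.resize(t[190:260,370:440,::-1],(400,400),interpolation=2);cv2.imwrite('pics/v3.png',im);cv2.imwrite('pics/t3.png',t[:,:,::-1]);cv2.imwrite('pics/s3.png',s[:,:,::-1])
E
```

```text
clock 16.6; eef_pos [427.182 293.567 268.385]; tcp_rot [-3.141 -0.     2.337]; contact_force [-0.737  0.215 -3.366]; wrist_torque [-0.007 -0.012 -0.006]; grasp_force 90.621; opening 0.409; qpos [ 0.599  0.15   1.816 -0.     1.176 -0.167]; 
shift [0.208 0.129 1.808] turn [-0.01 -0.   -0.19] dist 91.2059085392016
```

View pics/v3.png

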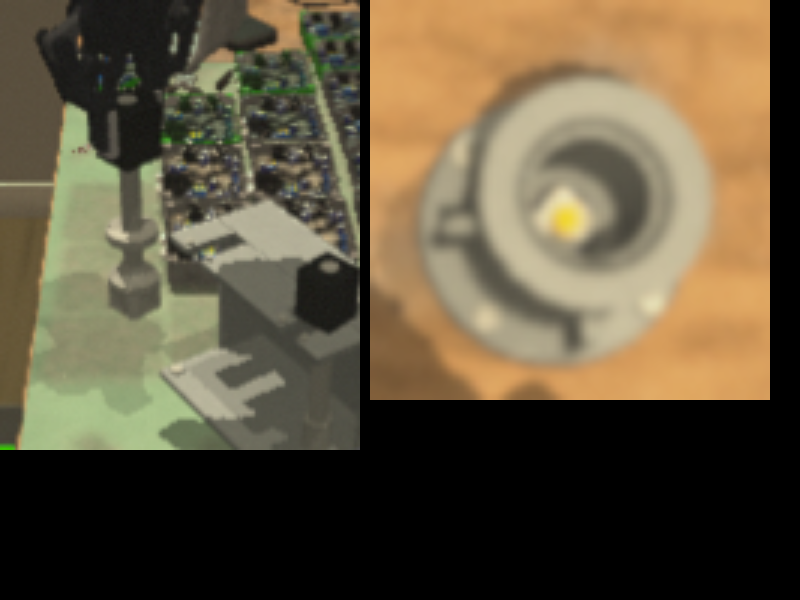

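The nut now sits as a diamond (about 45°), which fits a turn of about 2.05 rad. The key hangs upright and clear in front of the stand. Lowering to slot height.

>>> drive_tool(
  plan=[
    {"x": 0.1, "y": 0.06, "z": 0.1, "ax": 0, "ay": 0, "az": -0.19, "hand": 20},
    {"x": 0.2, "y": 0.13, "z": 0.4, "ax": 0, "ay": 0, "az": -0.19, "hand": 20},
    {"x": 0.2, "y": 0.13, "z": 0.8, "ax": 0, "ay": 0, "az": -0.19, "hand": 20},
    {"x": 0.2, "y": 0.13, "z": 1.2, "ax": 0, "ay": 0, "az": -0.19, "hand": 20},
    {"x": 0.2, "y": 0.13, "z": 1.6, "ax": 0, "ay": 0, "az": -0.19, "hand": 20},
    {"x": 0.2, "y": 0.13, "z": 1.8, "ax": 0, "ay": 0, "az": -0.19, "hand": 20},
    {"x": 0.2, "y": 0.13, "z": 1.8, "ax": 0, "ay": 0, "az": -0.19, "hand": 20},
  ],
)

```text
clock: 17.4
eef_pos: [424.3, 305.0, 177.3]
tcp_rot: [-3.139, -0.001, 2.355]
contact_force: [0.2, 0.7, -3.3]
opening: 0.409
grasp_force: 90.4
```

```bash
python3 - <<'E'
from h import *
st();go(505.6,355.4,178,135)
print(proj("side",[[424.6,305.5,106]]))
E
```

```text
clock 17.4; eef_pos [424.286 304.996 177.325]; tcp_rot [-3.139e+00 -1.000e-03  2.355e+00]; contact_force [ 0.227  0.698 -3.294]; wrist_torque [ 0.002 -0.062  0.017]; grasp_force 90.442; opening 0.409; qpos [ 0.62   0.258  1.902  0.     0.985 -0.164]; 
shift [-0.435  1.863 -0.019] turn [-0.03 -0.   -0.01] dist 95.67092054464837
[[294.14666834 146.22786003]]
```

>>> drive_tool(
  plan=[
    {"x": -0.1, "y": 0.4, "z": 0, "ax": 0, "ay": 0, "az": 0, "hand": 20},
    {"x": -0.2, "y": 0.8, "z": 0, "ax": 0, "ay": 0, "az": 0, "hand": 20},
    {"x": -0.28, "y": 1.2, "z": 0, "ax": 0, "ay": 0, "az": 0, "hand": 20},
    {"x": -0.33, "y": 1.4, "z": 0, "ax": 0, "ay": 0, "az": 0, "hand": 20},
    {"x": -0.33, "y": 1.4, "z": 0, "ax": 0, "ay": 0, "az": 0, "hand": 20},
  ],
)

```text
clock: 17.9
eef_pos: [487.5, 343.9, 179.4]
tcp_rot: [3.14, 0.0, 2.355]
contact_force: [0.7, -0.0, -2.2]
opening: 0.412
grasp_force: 90.9
```

```bash
python3 - <<'E'
from h import *
st();go(505.6,355.4,178,135)
E
```

```text
clock 17.9; eef_pos [487.47  343.936 179.385]; tcp_rot [3.14  0.    2.355]; contact_force [ 0.703 -0.043 -2.196]; wrist_torque [ 0.013  0.005 -0.021]; grasp_force 90.905; opening 0.412; qpos [ 0.612  0.362  1.746  0.     1.032 -0.172]; 
shift [-0.094  0.419  0.028] turn [ 0.01  0.   -0.01] dist 21.495047668588096
```

No contact. Moving into the seat, then lowering.

>>> drive_tool(
  plan=[
    {"x": -0.05, "y": 0.2, "z": 0, "ax": 0, "ay": 0, "az": 0, "hand": 20},
    {"x": -0.09, "y": 0.4, "z": 0, "ax": 0, "ay": 0, "az": 0, "hand": 20},
    {"x": -0.09, "y": 0.41, "z": 0, "ax": 0, "ay": 0, "az": 0, "hand": 20},
    {"x": -0.09, "y": 0.41, "z": 0.15, "ax": 0, "ay": 0, "az": 0, "hand": 20},
    {"x": -0.09, "y": 0.41, "z": 0.3, "ax": 0, "ay": 0, "az": 0, "hand": 20},
    {"x": -0.09, "y": 0.41, "z": 0.36, "ax": 0, "ay": 0, "az": 0, "hand": 20},
    {"x": -0.09, "y": 0.41, "z": 0.36, "ax": 0, "ay": 0, "az": 0, "hand": 20},
  ],
)

```text
clock: 18.6
eef_pos: [503.4, 354.0, 159.9]
tcp_rot: [-3.14, -0.0, 2.355]
contact_force: [-0.3, 0.4, -2.8]
opening: 0.408
grasp_force: 90.9
```

```bash
python3 - <<'E'
from h import *
st()
E
```

```text
clock 18.6; eef_pos [503.441 354.044 159.908]; tcp_rot [-3.14  -0.     2.355]; contact_force [-0.273  0.362 -2.822]; wrist_torque [-0.005  0.009  0.016]; grasp_force 90.894; opening 0.408; qpos [ 0.61   0.413  1.717  0.     1.013 -0.174];
```

>>> drive_tool(
  plan=[
    {"x": -0.03, "y": 0.04, "z": 0, "ax": 0, "ay": 0, "az": 0, "hand": 20},
    {"x": -0.03, "y": 0.04, "z": 0.01, "ax": 0, "ay": 0, "az": 0, "hand": 20},
    {"x": -0.03, "y": 0.04, "z": 0.02, "ax": 0, "ay": 0, "az": 0, "hand": 20},
    {"x": -0.03, "y": 0.04, "z": 0.02, "ax": 0, "ay": 0, "az": 0, "hand": 20},
  ],
  grip_force=40,
)

```text
clock: 19.0
eef_pos: [506.5, 354.8, 159.8]
tcp_rot: [-3.142, -0.0, 2.355]
contact_force: [-0.5, 1.0, -2.1]
opening: 0.408
grasp_force: 90.9
```

```bash
python3 - <<'E'
from h import *
st()
E
```

```text
clock 19.0; eef_pos [506.507 354.777 159.782]; tcp_rot [-3.142 -0.     2.355]; contact_force [-0.499  1.019 -2.072]; wrist_torque [-0.01  -0.06  -0.001]; grasp_force 90.894; opening 0.408; qpos [ 0.609  0.416  1.712  0.     1.014 -0.176];
```

>>> drive_tool(
  plan=[
    {"x": 0, "y": 0, "z": 0.01, "ax": 0, "ay": 0, "az": 0, "hand": 20},
    {"x": 0, "y": 0, "z": 0.02, "ax": 0, "ay": 0, "az": 0, "hand": 20},
    {"x": 0, "y": 0, "z": 0.02, "ax": 0, "ay": 0, "az": 0, "hand": 20},
  ],
  grip_force=40,
)

```text
clock: 19.3
eef_pos: [506.6, 354.9, 159.1]
tcp_rot: [3.141, 0.0, 2.355]
contact_force: [-2.3, -1.1, 0.3]
opening: 0.406
grasp_force: 91.4
```

```bash
python3 - <<'E'
from h import *
st()
E
```

```text
clock 19.3; eef_pos [506.557 354.858 159.139]; tcp_rot [3.141 0.    2.355]; contact_force [-2.261 -1.06   0.253]; wrist_torque [-0.143  0.15   0.076]; grasp_force 91.441; opening 0.406; qpos [ 0.609  0.417  1.712  0.     1.012 -0.176];
```

Seated on the plate (159.1, the same height as at the grasp). Opening slowly.

>>> drive_tool(
  plan=[
    {"x": 0, "y": 0, "z": 0, "ax": 0, "ay": 0, "az": 0, "hand": 37},
    {"x": 0, "y": 0, "z": 0, "ax": 0, "ay": 0, "az": 0, "hand": 45},
    {"x": 0, "y": 0, "z": 0, "ax": 0, "ay": 0, "az": 0, "hand": 60},
    {"x": 0, "y": 0, "z": 0, "ax": 0, "ay": 0, "az": 0, "hand": 75},
    {"x": 0, "y": 0, "z": 0, "ax": 0, "ay": 0, "az": 0, "hand": 80},
    {"x": 0, "y": 0, "z": 0, "ax": 0, "ay": 0, "az": 0, "hand": 80},
    {"x": 0, "y": 0, "z": 0, "ax": 0, "ay": 0, "az": 0, "hand": 80},
  ],
)

```text
clock: 20.0
eef_pos: [506.5, 354.8, 158.8]
tcp_rot: [3.142, -0.0, 2.355]
contact_force: [-0.0, 0.4, -0.2]
opening: 0.94
grasp_force: 0.0
```

>>> drive_tool(
  plan=[
    {"x": 0, "y": 0, "z": -0.2, "ax": 0, "ay": 0, "az": 0, "hand": 80},
    {"x": 0, "y": 0, "z": -0.6, "ax": 0, "ay": 0, "az": 0, "hand": 80},
    {"x": 0, "y": 0, "z": -1.2, "ax": 0, "ay": 0, "az": 0, "hand": 80},
    {"x": 0, "y": 0, "z": -1.8, "ax": 0, "ay": 0, "az": 0, "hand": 80},
    {"x": 0, "y": -0.6, "z": -2.2, "ax": 0, "ay": 0, "az": 0, "hand": 80},
    {"x": 0, "y": -1.5, "z": -2.2, "ax": 0, "ay": 0, "az": 0, "hand": 80},
    {"x": 0, "y": -2.3, "z": -2.2, "ax": 0, "ay": 0, "az": 0, "hand": 80},
    {"x": 0, "y": -3, "z": -2.2, "ax": 0, "ay": 0, "az": 0, "hand": 80},
  ],
)

```text
clock: 20.8
eef_pos: [399.0, 247.6, 269.5]
tcp_rot: [3.141, 0.0, 2.355]
contact_force: [0.4, -0.5, -0.5]
opening: 0.935
grasp_force: 0.0
```

>>> drive_tool(
  plan=[
    {"x": -0.9, "y": 0, "z": 0, "ax": 0, "ay": 0, "az": 0, "hand": 80},
    {"x": -1.8, "y": 0, "z": 0, "ax": 0, "ay": 0, "az": 0, "hand": 80},
    {"x": -2.6, "y": 0, "z": 0, "ax": 0, "ay": 0, "az": 0, "hand": 80},
    {"x": -3, "y": 0, "z": 0, "ax": 0, "ay": 0, "az": 0, "hand": 80},
    {"x": -3, "y": 0, "z": 0, "ax": 0, "ay": 0, "az": 0, "hand": 80},
  ],
)

```text
clock: 21.3
eef_pos: [508.0, 140.9, 269.5]
tcp_rot: [3.141, 0.001, 2.353]
contact_force: [-0.3, 0.2, -0.5]
opening: 0.937
grasp_force: 0.0
```

```bash
python3 - <<'E'
from h import *
st()
t=imaging.grab_frame('top');s=imaging.grab_frame('side')
im=np.zeros((450,800,3),np.uint8);im[:390,:330]=cv2.resize(s[85:215,295:405,::-1],(330,390));im[:330,340:730]=cv2.resize(t[125:235,170:300,::-1],(390,330));cv2.imwrite('pics/v4.png',im)
E
```

```text
clock 21.3; eef_pos [508.047 140.945 269.517]; tcp_rot [3.141e+00 1.000e-03 2.353e+00]; contact_force [-0.254  0.247 -0.469]; wrist_torque [ 0.031 -0.027 -0.004]; grasp_force 0.0; opening 0.937; qpos [ 2.680e-01  1.630e-01  1.799e+00 -1.000e-03  1.179e+00 -5.130e-01];
```

View pics/v4.png

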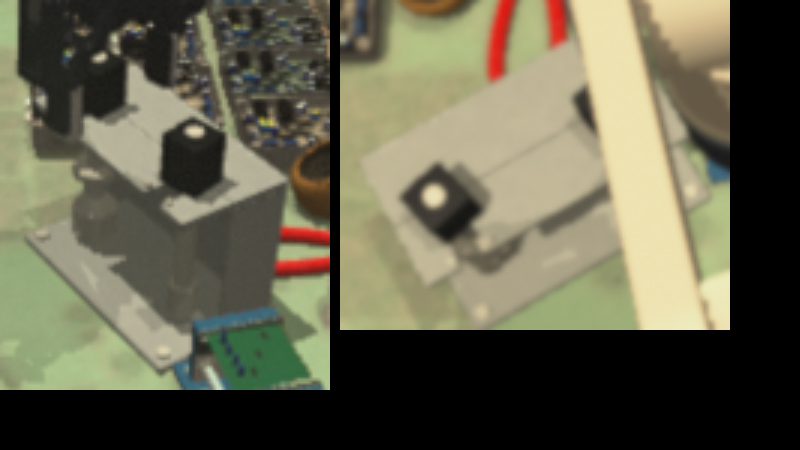

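The wide key hangs upright in its slot: its dot is at top (201,190), against (200.5,190.4) before. The slim key is untouched and the gripper is clear. Handing in.

```bash
python3 -c "
from rig import r
print(r.sign_off())"
```

```text
the job is handed in; nothing more can be done
None
```

The job is handed in at about 21 s: the wide key turned the nut clockwise to its stop (wrist torque rose to about 2 N m) and hangs upright in its own slot again, released, with the slim key left in place.

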